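# Free the spice grinder's stuck pin and hold its bayonet lid at the pulse position

## Robot

A 6-joint arm with a two-finger parallel gripper is mounted at the origin on the work surface. World frame = base frame: x ahead of the robot, y to its left, z up, the work surface at z = 0. Lengths are in m, angles in rad, forces in N, time in s.
With the tool pointing down it reaches from about 0.3 to 0.85 m from the base axis. Payload 4.2 kg.
Tool frame: the origin (TCP) lies between the finger pads, 19 mm behind the fingertips; this is the grasp point; z points along the fingers, y is the line along which they close (so a half turn about z gives the same grasp; the last joint's range is limited). The gripper opens to 91 mm and grips with 3 to 60 N. Pads are 32 mm wide; open, the fingers measure 118 mm over their backs; the gripper's body (76 mm by 178 mm) begins 60 mm behind the grasp point.
Start: joints at [-1.122, 0.32, 1.565, -0, 1.257, -0.02], TCP at [0.26, -0.513, 0.233] pointing down, gripper open.
Joint ranges: [-3.11, 3.11], [-0.84, 2.01], [0.21, 2.61], [-1.34, 4.49], [0.05, 2.63], [-2.56, 2.56]. Speed limits (rad/s): [2.57, 2.57, 3.14, 3.14, 3.14, 3.14].

## Interface

Orientations are given as a 3x3 rotation matrix whose columns are the frame's x, y, z axes.
In Python, from rig import bot, eyes, job gives the robot as it stands. The module is installed in compiled form; this text tells all that it offers.
- The arm moves only by the tool arm_command, never from a script. Its argument "steps" is a list of rows, each a list of 3 entries, a list of its own where there are three numbers: the shift along the world's x, y, z in fractions of the full range, 1 being 80 cm, then the turn about the world's z in shares of 180 degrees (1.0 is 180 degrees), then the finger opening in cm, from 0 to 9.12. In form: [[[x, y, z], twist, claw], ...]. A call has 1 to 10 rows; each row is the pose to reach, as a shift and turn from the pose commanded when the call began; what a row does not reach only later rows make up. A row lasts 1/8 s, in which the tool goes at most 62.5 mm and 10.7 degrees, less where a joint would pass 70% of its speed; a pose out of reach is approached as far as the arm can. A shift or turn number past 1, either way, is cut back to 1. A call with a gripper value outside its range is refused whole. The fingers move at their own pace and stop on an object; the grip force is fixed at half the most. Time passes only in rows, so rows that repeat a pose let the fingers close. It gives the time, the measured TCP pose, the force, the opening and the grip force at its end, in the units of the state.
- bot.get_state(): the state, without advancing time (a new reading comes with each control period).
- eyes.snapshot(name): name is "side" or "top" or "wrist"; returns the picture (400x640x3 uint8, blue, green, red); there is no depth.
- eyes.camera_model(name): a dict with "fx", "fy", "cx", "cy" (pixels), "distortion" ([k1, k2, p1, p2, k3] as OpenCV has them; the pictures are not rectified), "extrinsics" (4x4, takes a point from camera to world coordinates). Camera axes: x right, y up, looking along -z (the intrinsics and any distortion apply to the point x, -y, -z); pixel columns grow to the right and rows downward; lengths in m; the calibration is good to about 2 mm. A picture is of the moment at which its call begins: read the wrist's pose just before it. camera_model takes no time and is no camera call; for the wrist camera it gives the pose at the moment of the call.
- job.finish_job(): hands the job in; it is judged then, once.
The state is a dict: "time": time; "qpos": joint angles; "joint_vel": joint speeds; "joint_efforts": joint torques, N m; "tcp_pos": TCP position; "orientation": TCP orientation; "wrist_force": force on the tool from outside, world axes, zero at the start; "torque": the same for the moment, N m; "width": finger opening in m; "gripper_force": force on a finger pad.
Only numpy, scipy, OpenCV 4.12 (cv2) and the standard library are available. Lean on these libraries where they do the work, as an engineer would, in place of code of your own. Each camera call takes 0.05 s, during which the arm holds its last target. There are 200 camera calls.

## Task

The pin on the spice grinder's collar has popped up and stuck: knock it down level with the collar with the upright pounder (not with the gripper or the lid), then stand the pounder back on the counter clear of the grinder. Then drop the grinder's lid into the collar, both lugs through the notches, and turn it clockwise half of its quarter turn, to the single pip (45 degrees), never on to the lock click at the double pip. The lid is sprung and would turn back, so finish still gripping it there, fully down in the collar, and leave everything else on the counter where it is.

Things in the scene. Friction and masses are not known exactly. Their poses are not given: they have to be found in the camera images.
- grinder: spice grinder base, fixed: steel housing 170 (x) x 160 (y) x 85 mm high, origin at the centre of its underside, z up; a black round collar 104 mm across stands 20 mm on top, centred. Raised marks on the housing top beside the collar: a short radial bar at +x (start), one pip 45 degrees clockwise from it (seen from above), two pips at 90.
- collar (a point): centre of the collar's top face, 105 mm above the counter; axes as the grinder's. Bore 75 mm wide, 20 mm deep, with two notches through its 6 mm top flange, 17 mm wide, out to 46 mm from the axis, at the grinder's +x and -x. Lugs dropped through run clockwise (from above) under the flange; a stop blocks the other way.
- pin_top (a point): top centre of the round steel pin, 14 mm thick, in a boss 53 mm from the collar's axis on the grinder's -x, -y diagonal. At the start it stands 8 to 10 mm above the collar's top, in the way of the lid's rim. About 8 to 10 N pushes it down and it stays where left; a flat face brought down to the collar's top leaves it level.
- pin (a joint): travel of the pin, m: 0 is fully up, 0.010 level with the collar's top, 0.012 the bottom of its travel.
- ring (a joint): turn of the sprung drive ring under the flange, rad: 0 at rest. The lugs meet it after about 7 degrees of lid turn, then it turns with the lid, pushing back with 0.1 (start) to 0.3 N m (end); about 0.65 when the lid is at 45 degrees. From 60 degrees of lid turn two sprung catches rub; the lock click is at 90.
- lid: grey lid, 0.16 kg, 54 mm high, standing on its plug; origin at the centre of the plug's underside, z up. Plug 71 mm across, 18 deep; two lugs at its foot at the lid's +x and -x, 11 mm wide, reaching 43 mm from the axis; disc 100 mm across from 18 to 26 mm up; on it a bar grip 60 mm long (lid x), 16 wide (lid y), 26 to 54 mm up.
- lid_grip (a point): point on the lid's axis 48 mm above its underside, a good TCP height on the bar (fingertips just clear the disc). A half turn of the lid makes no difference. Dropped home, its disc lies on the collar's top, its origin 18 mm below that, lid x along grinder x; then it has about 3 mm of lift and turns clockwise.
- pounder: upright kitchen pounder (short mallet), 0.35 kg, 110 mm high, standing on its face: steel head 54 mm across and 22 mm thick, turned wooden handle 28 mm across from 26 to 110 mm. Origin at the centre of its flat face, z up along the handle.
- pounder_grip (a point): point on the pounder's handle 85 mm above its face, a good TCP height.
- kettle: turquoise kettle, about 165 mm wide, 175 high; a bystander, origin at the centre of its underside
- bottle: empty clear plastic bottle with white flip cap, 64 mm wide, 190 high; a bystander, origin at the centre of its underside
- bowl: stainless mixing bowl, 200 mm wide, 85 high; a bystander, origin at the centre of its underside
- brush: silicone bottle brush lying down, 235 mm long, 36 high; a bystander, origin at the centre of its underside
- mug: white mug, 80 mm wide, 90 high; a bystander, origin at the centre of its underside
- jar: small spice jar, 44 mm wide, 70 high; a bystander, origin at the centre of its underside
- tin: small steel-lidded jar, 60 mm wide, 75 high; a bystander, origin at the centre of its underside

How it is judged:
On the way, in this order (a step that is already met when the one before it is completed fails the run):
1. the pin is knocked down to the collar's top (value of joint pin above 0.0075 m and horizontal distance between pounder and pin_top below 0.032 m).
2. the pounder stands on the counter again, clear of the grinder and let go (height (world z) of pounder below 0.006 m and angle between pounder's own z axis and vertical below 0.1 rad and contact force between pounder and the arm below 0.2 N and contact force between pounder and grinder below 0.1 N and linear speed of pounder below 0.03 m/s), for 0.1 s.
3. the lid is down in the collar, lugs through the notches, not yet turned far (horizontal distance between lid and collar below 0.006 m and z of lid in the frame of collar below -0.0125 m and angle between lid's own z axis and vertical below 0.1 rad and angle between the x axis of lid and the x axis of grinder, either way round below 0.45 rad), for 0.05 s.
At the end, for the whole second after the job is handed in: Lid down in the collar (axis within 6 mm, lift under 5.5 mm, tilt under 0.1 rad), turned 45 degrees +-0.17 rad, ring at 0.4 to 0.95 rad, fingers on it with over 3 N; pin at least 7.5 mm down; pounder upright on the counter, at rest, free of arm and grinder (all of step 2 and horizontal distance between lid and collar below 0.006 m and z of lid in the frame of collar below -0.0125 m and angle between lid's own z axis and vertical below 0.1 rad and angle between the x axis of lid and the x axis of grinder, either way round between 0.615 and 0.955 rad and value of joint ring between 0.4 and 0.95 rad and contact force between the fingers and lid above 3 N and value of joint pin above 0.0075 m); the arm keeps its last pose, push and grip.
It fails at once if the lid is turned on into the lock click (ring beyond 1.2 rad) (value of joint ring above 1.2 rad).
It fails at once if the gripper or arm pushes the pin (contact force between pin and the arm above 1 N).
It fails at once if the lid pushes the pin while it is still up (contact force between pin and lid above 3 N and value of joint pin below 0.0075 m).
It fails at once if another thing on the counter is pushed away (3 cm) or knocked over (distance of any of kettle, bottle, bowl, brush, mug, jar, tin from where it was at the start of the episode above 0.03 m or angle between any of kettle, bottle, bowl, brush, mug, jar, tin's own z axis and vertical above 0.4 rad).
It also fails if it takes over 61 s, if anything falls off the work surface, if the arm or the gripper's body presses on something with over 40 N, if the wrist force passes 120 N, or if a joint passes its speed limit or range.

## Working session

There is one attempt and no reset: what is moved stays moved. The work goes in short steps, Python scripts to look and compute and a tool call to move; the robot and the scene stay as the last step left them, time stands still between calls to the robot, and variables do not carry over. Pictures are saved under pics/ and viewed, at most 10 in all, crops included, and the job is handed in when it is done.

Besides the shell and the picture viewer there is one more tool, called after "Request:" by a JSON object that holds its "api" and its "payload". arm_command: Moves the arm, as the interface text tells. Its arguments: {"type":"object","properties":{"steps":{"type":"array","items":{"type":"array"}}},"required":["steps"]}

```bash
mkdir -p pics
cat > h.py <<'E'
from rig import bot, eyes, job
import numpy as np, cv2
def snap(cam,fn=None):
    s=bot.get_state(); m=eyes.camera_model(cam); im=eyes.snapshot(cam)
    if fn: cv2.imwrite('pics/'+fn,im)
    return im,m
def K(m): return np.array([[m['fx'],0,m['cx']],[0,m['fy'],m['cy']],[0,0,1.]])
def ray(m,u,v):
    p=cv2.undistortPoints(np.array([[[u,v]]],float),K(m),np.array(m['distortion'],float))[0,0]
    T=np.array(m['extrinsics']); return T[:3,3],T[:3,:3]@np.array([p[0],-p[1],-1.])
def atz(m,u,v,z):
    o,d=ray(m,u,v); return o+d*(z-o[2])/d[2]
def proj(m,P):
    T=np.array(m['extrinsics']); c=(np.atleast_2d(P)-T[:3,3])@T[:3,:3]; c=c*[1,-1,-1]
    return cv2.projectPoints(c.astype(float),np.zeros(3),np.zeros(3),K(m),np.array(m['distortion'],float))[0][:,0]
def tri(*r):
    A=np.zeros((3,3));b=np.zeros(3)
    for m,u,v in r:
        o,d=ray(m,u,v); d=d/np.linalg.norm(d); M=np.eye(3)-np.outer(d,d); A+=M;b+=M@o
    return np.linalg.solve(A,b)
E
python3 - <<'E'
from h import *
for c in('top','side'):
    im,m=snap(c,c+'0.png'); print(c,m)
s=bot.get_state();print(s)
E
```

```text
top {'fx': 410.5091153952925, 'fy': 410.5091153952925, 'cx': 312.805930034102, 'cy': 200.8629815189279, 'distortion': array([-0.09478069,  0.        ,  0.        ,  0.        ,  0.        ]), 'extrinsics': array([[-0.01065893,  0.99886105, -0.04650804,  0.48458819],
       [-0.9997732 , -0.00978801,  0.01891391,  0.05304257],
       [ 0.01843715,  0.0466991 ,  0.99873884,  1.33836805],
       [ 0.        ,  0.        ,  0.        ,  1.        ]])}
side {'fx': 451.0570505018794, 'fy': 451.0570505018794, 'cx': 321.6331346573908, 'cy': 200.56254149105692, 'distortion': array([-0.10838544,  0.        ,  0.        ,  0.        ,  0.        ]), 'extrinsics': array([[-0.70014671,  0.50813539, -0.50159049, -0.049494  ],
       [-0.71399125, -0.50154639,  0.48853629,  0.63749177],
       [-0.00332832,  0.70017829,  0.71396028,  0.9729472 ],
       [ 0.        ,  0.        ,  0.        ,  1.        ]])}
{'time': 0.1, 'qpos': array([-1.12203205e+00,  3.20268695e-01,  1.56557824e+00,  7.01188602e-06,
        1.25740352e+00, -1.99943525e-02]), 'joint_vel': array([ 6.76471828e-04, -2.62525364e-03, -2.02033572e-03,  8.65454967e-06,
        1.53024368e-03,  4.20840813e-04]), 'joint_efforts': array([-1.68959509e-04, -4.13332844e+01, -2.32510453e+01,  7.28204590e-02,
        4.22180048e-02, -4.39132157e-05]), 'tcp_pos': array([ 0.25959113, -0.51258277,  0.23197271]), 'orientation': array([[ 8.92130794e-01,  4.51776645e-01, -7.13233361e-04],
       [ 4.51777207e-01, -8.92129540e-01,  1.49655043e-03],
       [ 3.98099813e-05, -1.65734130e-03, -9.99998626e-01]]), 'wrist_force': array([-0.53289777,  0.57162921, -0.66495122]), 'torque': array([-0.00800168,  0.0094038 , -0.00877507]), 'gripper_force': 0.0, 'width': 0.0911030720409257}
```

View pics/top0.png

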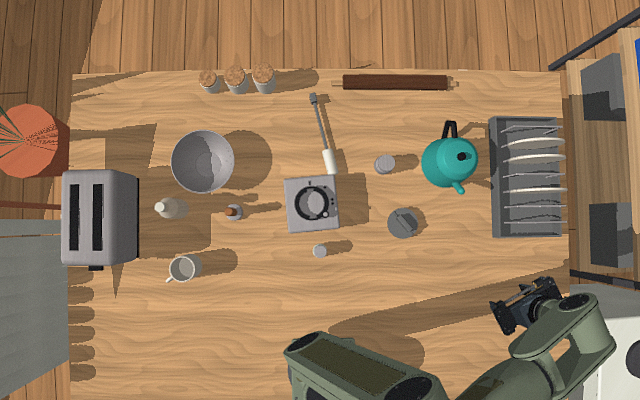

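View pics/side0.png

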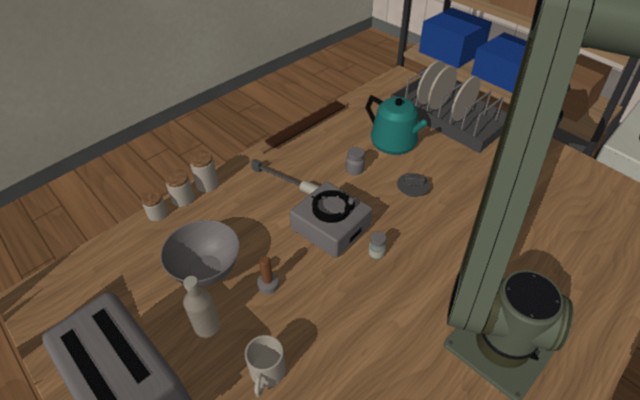

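The top view shows the pounder near (232,212), the grinder at (313,204) and the lid at (404,222). The jar is at (320,250), the tin at (385,163) and the bottle at (168,208). I'll enlarge these for precise pixels.

Run:
```python
import cv2,numpy as np
t=cv2.imread('pics/top0.png');s=cv2.imread('pics/side0.png')
def c(i,u,v,w,h,f):return cv2.resize(i[v:v+h,u:u+w],None,fx=f,fy=f,interpolation=cv2.INTER_CUBIC)
A=np.hstack([c(t,280,170,64,60,5),c(t,380,200,48,60,5),c(t,210,190,48,60,5)])
B=np.hstack([c(s,285,180,90,75,4),c(s,390,165,50,75,4),c(s,245,245,60,75,4)])
cv2.imwrite('pics/c1.png',np.vstack([A,B]))
```

```text
(no output)
```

View pics/c1.png

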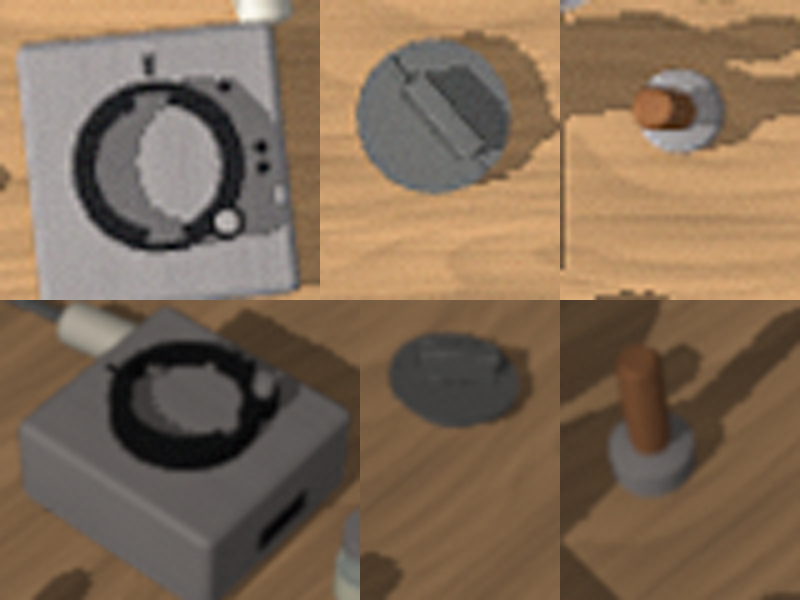

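Run:
```python
from h import *
np.set_printoptions(precision=4,suppress=True)
T=eyes.camera_model('top');S=eyes.camera_model('side')
t=lambda x,y,x0,u,v:(T,(x-x0)/5-.4+u,y/5-.4+v)
s=lambda x,y,x0,u,v:(S,(x-x0)/4-.4+u,(y-300)/4-.4+v)
P=lambda n,*r:print(n,tri(*r))
c=t(158,165,0,280,170)
P('collar',c,s(184,405,0,285,180)); print(atz(*c,.105))
p=t(226,221,0,280,170); P('pin',p,s(265,383,0,285,180)); print(atz(*p,.114))
b=t(148,65,0,280,170); print('bar',atz(*b,.087)); 
for q in((20,48),(268,24),(298,288)): print('corner',atz(*t(*q,0,280,170),.085))
l=t(432,116,320,380,200);P('lid',l,s(455,376,360,390,165));print(atz(*l,.024))
print('liddbar',atz(*t(407,85,320,380,200),.054),atz(*t(480,152,320,380,200),.054))
h=t(653,107,560,210,190);P('ptop',h,s(640,357,560,245,245));print(atz(*h,.11),atz(*t(682,111,560,210,190),.015))
for n,u,v,z in(('jar',320,250,.06),('bottle',168,208,.1),('tin',385,163,.07),('mug',184,268,.08),('bowl',203,162,.085),('kettle',448,160,.1),('brushhandle',331,165,.03)):print(n,atz(T,u,v,z))
```

```text
collar [0.5367 0.0339 0.0949]
[0.5368 0.0346 0.105 ]
pin [ 0.5016 -0.0065  0.1126]
[ 0.5026 -0.0055  0.114 ]
bar [0.5989 0.0398 0.087 ]
corner [0.6102 0.1181 0.085 ]
corner [ 0.6237 -0.0342  0.085 ]
corner [ 0.4616 -0.0505  0.085 ]
lid [ 0.4709 -0.2592  0.0271]
[ 0.4721 -0.2589  0.024 ]
liddbar [ 0.4921 -0.2362  0.054 ] [ 0.4493 -0.2821  0.054 ]
ptop [0.5129 0.2821 0.1121]
[0.5139 0.2834 0.11  ] [0.5134 0.2825 0.015 ]
jar [0.3911 0.0081 0.06  ]
bottle [0.5249 0.4694 0.1   ]
tin [ 0.66   -0.1982  0.07  ]
mug [0.341  0.4263 0.08  ]
bowl [0.6661 0.3662 0.085 ]
kettle [ 0.6645 -0.3894  0.1   ]
brushhandle [ 0.6602 -0.0314  0.03  ]
```

The manual's scale: shifts go in shares of 80 cm and turns go in shares of 180 degrees. Converting my numbers, 79.6 cm / 80 = 0.995, 25.4 cm / 80 = 0.3175.

Request:
{"api": "arm_command", "payload": {"steps": [[[0.3175, 0.995, 0.05], 0, 9], [[0.3175, 0.995, 0.05], 0, 9], [[0.3175, 0.995, 0.05], 0, 9], [[0.3175, 0.995, 0.05], 0, 9], [[0.3175, 0.995, 0.05], 0, 9], [[0.3175, 0.995, 0.05], 0, 9], [[0.3175, 0.995, 0.05], 0, 9], [[0.3175, 0.995, 0.05], 0, 9], [[0.3175, 0.995, 0.05], 0, 9], [[0.3175, 0.995, 0.05], 0, 9]]}}

```text
time: 1.35
tcp_pos: [0.4497, 0.0838, 0.2627]
orientation: [[0.892, 0.452, 0.0], [0.452, -0.892, -0.0], [-0.0, 0.0, -1.0]]
wrist_force: [1.5, -1.1, 0.4]
width: 0.0899
gripper_force: 0.0
```

Run:
```python
from h import *
im,m=snap('wrist','w1.png')
import pickle;pickle.dump(m,open('w1.pkl','wb'))
s=bot.get_state();print(s['tcp_pos'],s['qpos'],m['extrinsics'])
```

```text
[0.45205131 0.09075571 0.2628734 ] [0.16884536 0.11699103 1.75642001 0.00662228 1.26422808 1.26390071] [[ 4.51927622e-01  8.61900529e-01  2.29975873e-01  5.15502287e-01]
 [-8.92054556e-01  4.36563234e-01  1.16838398e-01  1.16703072e-01]
 [ 3.04066362e-04 -2.57953525e-01  9.66157278e-01  4.13756174e-01]
 [ 0.00000000e+00  0.00000000e+00  0.00000000e+00  1.00000000e+00]]
```

To row units: 19.9 cm / 80 = 0.2488, 6.4 cm / 80 = 0.08.

Request:
{"api": "arm_command", "payload": {"steps": [[[0.08, 0.2488, 0], 0, 9], [[0.08, 0.2488, 0], 0, 9], [[0.08, 0.2488, 0], 0, 9], [[0.08, 0.2488, 0], 0, 9], [[0.08, 0.2488, 0], 0, 9]]}}

```text
time: 2.02
tcp_pos: [0.5134, 0.2812, 0.2617]
orientation: [[0.891, 0.453, -0.002], [0.453, -0.891, -0.001], [-0.002, 0.001, -1.0]]
wrist_force: [-0.6, -0.7, 0.1]
width: 0.0903
gripper_force: 0.0
```

Run:
```python
from h import *
im,m=snap('wrist','w2.png')
import pickle;pickle.dump(m,open('w2.pkl','wb'))
s=bot.get_state();print(s['tcp_pos'],s['qpos'])
a=cv2.imread('pics/w1.png');cv2.imwrite('pics/w12.png',np.vstack([cv2.resize(a,(480,300)),cv2.resize(im,(480,300))]))
```

```text
[0.51317514 0.27995717 0.26204258] [ 4.80207102e-01  3.19650890e-01  1.49019088e+00 -8.89743115e-04
  1.33388289e+00  1.58202687e+00]
```

View pics/w12.png

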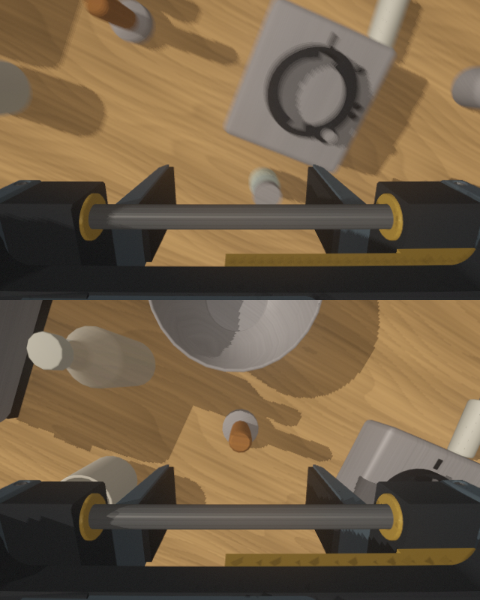

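Run:
```python
from h import *
import pickle
np.set_printoptions(precision=4,suppress=True)
m1=pickle.load(open('w1.pkl','rb'));m2=pickle.load(open('w2.pkl','rb'))
f=4/3
print('ptop',atz(m2,239*f,142.5*f,.11),'head',atz(m2,240*f,127*f,.022))
print('pin',atz(m1,330*f,133.5*f,.114),'collar',atz(m1,313*f,92*f,.105),'pounder@w1',atz(m1,96*f,3*f,.11))
T=eyes.camera_model('top');S=eyes.camera_model('side')
print(tri((m2,239*f,142.5*f),(T,228.2,211),(S,264.6,258.8)))
print(tri((m1,330*f,133.5*f),(T,324.8,213.8),(S,350.8,200.3)))
a=cv2.imread('pics/w1.png')[40:240,290:530];b=cv2.imread('pics/w2.png')[120:220,270:370]
cv2.imwrite('pics/c2.png',np.hstack([cv2.resize(a,None,fx=2.5,fy=2.5,interpolation=2)[:500],cv2.resize(cv2.copyMakeBorder(b,0,150,0,0,0),None,fx=2,fy=2,interpolation=2)]))
```

```text
ptop [0.5148 0.2833 0.11  ] head [0.5176 0.2836 0.022 ]
pin [ 0.5083 -0.0015  0.114 ] collar [0.5402 0.0373 0.105 ] pounder@w1 [0.5166 0.2848 0.11  ]
[0.5139 0.2824 0.1106]
[ 0.5045 -0.0064  0.1087]
```

View pics/c2.png

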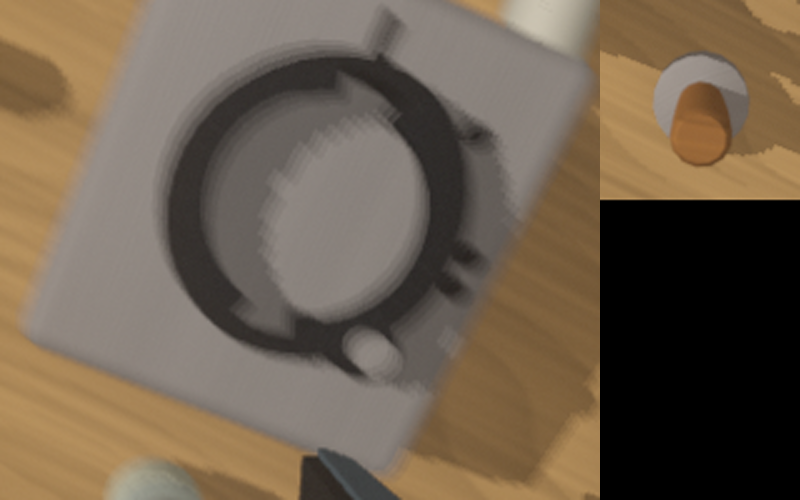

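Request:
{"api": "arm_command", "payload": {"steps": [[[0.0013, 0.0038, -0.075], 0, 9], [[0.0013, 0.0038, -0.15], 0, 9], [[0.0013, 0.0038, -0.2213], 0, 9], [[0.0013, 0.0038, -0.2213], 0, 9], [[0.0013, 0.0038, -0.2213], 0, 2], [[0.0013, 0.0038, -0.2213], 0, 2], [[0.0013, 0.0038, -0.2213], 0, 2], [[0.0013, 0.0038, -0.2213], 0, 2], [[0.0013, 0.0038, -0.2213], 0, 2], [[0.0013, 0.0038, -0.2213], 0, 2]]}}

```text
time: 3.32
tcp_pos: [0.5145, 0.2838, 0.0857]
orientation: [[0.892, 0.452, -0.0], [0.452, -0.892, -0.0], [-0.0, 0.0, -1.0]]
wrist_force: [0.2, -0.8, -0.1]
width: 0.0328
gripper_force: 0.0
```

Request:
{"api": "arm_command", "payload": {"steps": [[[0, 0, 0], 0, 0], [[0, 0, 0], 0, 0], [[0, 0, 0], 0, 0], [[0, 0, 0], 0, 0]]}}

```text
time: 3.82
tcp_pos: [0.5146, 0.2837, 0.0855]
orientation: [[0.892, 0.452, -0.0], [0.452, -0.892, -0.0], [-0.0, 0.0, -1.0]]
wrist_force: [-0.2, -0.2, -0.9]
width: 0.027
gripper_force: 30.0
```

To row units: -19.4 cm / 80 = -0.2425, -6.5 cm / 80 = -0.0813.

Request:
{"api": "arm_command", "payload": {"steps": [[[0, 0, 0.075], 0, 0], [[0, 0, 0.15], 0, 0], [[-0.025, -0.075, 0.2125], 0, 0], [[-0.05, -0.15, 0.2125], 0, 0], [[-0.0688, -0.2125, 0.2125], 0, 0], [[-0.0813, -0.2425, 0.2125], 0, 0], [[-0.0813, -0.2425, 0.2125], 0, 0], [[-0.0813, -0.2425, 0.2125], 0, 0], [[-0.0813, -0.2425, 0.2125], 0, 0]]}}

```text
time: 4.95
tcp_pos: [0.4499, 0.0906, 0.2553]
orientation: [[0.892, 0.453, -0.001], [0.453, -0.892, 0.0], [-0.0, -0.0, -1.0]]
wrist_force: [-0.0, 0.0, -4.6]
width: 0.0272
gripper_force: 30.0
```

Run:
```python
from h import *
im,m=snap('wrist','w3.png')
import pickle;pickle.dump(m,open('w3.pkl','wb'))
s=bot.get_state();print(s['tcp_pos'],np.abs(s['joint_vel']).max())
cv2.imwrite('pics/c3.png',cv2.resize(im[20:260,260:560],None,fx=2.5,fy=2.5,interpolation=2))
```

```text
[0.44984987 0.09061867 0.25533099] 0.0033815682052861966
```

View pics/c3.png

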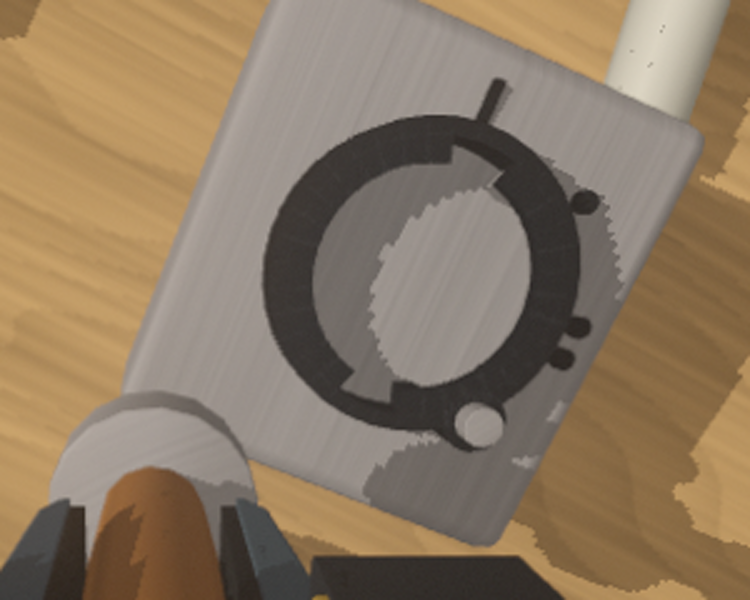

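Run:
```python
from h import *
import pickle
from scipy.optimize import least_squares
np.set_printoptions(precision=4,suppress=True)
m=pickle.load(open('w3.pkl','rb')); g=lambda x,y,z:atz(m,x/2.5+259.7,y/2.5+19.7,z)
T=eyes.camera_model('top')
pin=g(481,424,.114);print('pin',pin,tri((m,481/2.5+259.7,424/2.5+19.7),(T,324.8,213.8),(eyes.camera_model('side'),350.8,200.3)))
B=np.array([g(*q,.105)[:2] for q in((313,275),(530,265),(430,386),(350,195),(515,320),(330,325))])
r=least_squares(lambda c:np.hypot(*(B-c).T)-.0375,[.537,.035]);c=r.x;print('collar',c,r.fun*1000)
r=least_squares(lambda c:np.hypot(*(B-c[:2]).T)-c[2],[.537,.035,.037]);print('free',r.x)
R=[]
for q,a in(((499,82),0),((585,202),-45),((578,327),-83),((562,358),-97)):
    d=g(*q,.087)[:2]-c;print(np.hypot(*d),np.degrees(np.arctan2(d[1],d[0]))-a)
d=pin[:2]-c;print('pin r',np.hypot(*d),np.degrees(np.arctan2(d[1],d[0]))+135)
for a in (0,180):
    pass
d=g(499,82,.087)-g(480,122,.087);print('bar',np.degrees(np.arctan2(d[1],d[0])))
d=g(272,10,.085)-g(125,390,.085);print('edge',np.degrees(np.arctan2(d[1],d[0])))
d=g(690,150,.085)-g(492,545,.085);print('edge',np.degrees(np.arctan2(d[1],d[0])))
```

```text
pin [ 0.505  -0.0059  0.114 ] [ 0.5031 -0.0071  0.1112]
collar [0.5398 0.0348] [-0.5816 -2.2093  0.9237 -1.454  -1.9346 -2.5217]
free [0.5387 0.0346 0.036 ]
0.0672441917108358 4.24201948641937
0.0639895256002431 3.277861311806504
0.06543021085332856 2.167178808694672
0.06569279413293459 5.608718244479903
pin r 0.05345538112545895 4.440791845714415
bar 4.425343584369425
edge 5.703681560160263
edge 6.195104961291472
```

To row units: -9.4 cm / 80 = -0.1175, -6.5 cm / 80 = -0.0813.

Request:
{"api": "arm_command", "payload": {"steps": [[[0.035, -0.0588, 0], 0, 0], [[0.0713, -0.1175, 0], 0, 0], [[0.0713, -0.1175, 0], 0, 0], [[0.0713, -0.1175, -0.0563], 0, 0], [[0.0713, -0.1175, -0.0688], 0, 0], [[0.0713, -0.1175, -0.075], 0, 0], [[0.0713, -0.1175, -0.0788], 0, 0], [[0.0713, -0.1175, -0.0813], 0, 0], [[0.0713, -0.1175, -0.0813], 0, 0]]}}

```text
time: 6.12
tcp_pos: [0.5067, -0.0035, 0.1922]
orientation: [[0.892, 0.453, 0.002], [0.453, -0.892, 0.0], [0.002, 0.0, -1.0]]
wrist_force: [-2.2, 0.8, 0.7]
width: 0.0271
gripper_force: 30.0
```

To row units: -0.4 cm / 80 = -0.005, -0.2 cm / 80 = -0.0025.

Request:
{"api": "arm_command", "payload": {"steps": [[[0, 0, -0.0025], 0, 0], [[0, 0, -0.005], 0, 0], [[0, 0, -0.005], 0, 0]]}}

```text
time: 6.5
tcp_pos: [0.5075, -0.0034, 0.1908]
orientation: [[0.892, 0.452, 0.005], [0.452, -0.892, 0.001], [0.005, 0.001, -1.0]]
wrist_force: [-9.0, 4.1, 20.7]
width: 0.0268
gripper_force: 30.0
```

To row units: 9.4 cm / 80 = 0.1175, 6.5 cm / 80 = 0.0813.

Request:
{"api": "arm_command", "payload": {"steps": [[[0, 0, 0.0375], 0, 0], [[0, 0, 0.0813], 0, 0], [[-0.0375, 0.0588, 0.0875], 0, 0], [[-0.0713, 0.1175, 0.0875], 0, 0], [[-0.0713, 0.1175, 0.0875], 0, 0], [[-0.0713, 0.1175, 0.0875], 0, 0]]}}

```text
time: 7.25
tcp_pos: [0.4505, 0.0897, 0.2569]
orientation: [[0.892, 0.453, 0.003], [0.453, -0.892, -0.001], [0.002, 0.002, -1.0]]
wrist_force: [0.3, -0.2, -4.0]
width: 0.0271
gripper_force: 30.0
```

Run:
```python
from h import *
im,m=snap('wrist','w4.png')
import pickle;pickle.dump(m,open('w4.pkl','wb'))
s=bot.get_state();print(s['tcp_pos'],np.abs(s['joint_vel']).max())
a=cv2.imread('pics/w3.png')[20:260,260:560]; b=im[20:260,260:560]
cv2.imwrite('pics/c4.png',np.vstack([cv2.resize(im[20:260,230:560],None,fx=2,fy=2,interpolation=2)]))
```

```text
[0.45055766 0.08936298 0.25677763] 0.016070743892903788
```

View pics/c4.png

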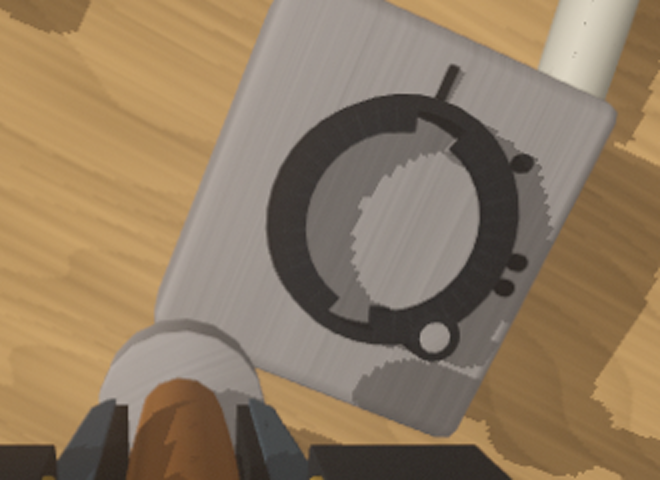

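The pin, at (433,337) in the crop, is now flush within its boss. Next I'll put the pounder back where it stood.

To row units: 19.4 cm / 80 = 0.2425, 6.4 cm / 80 = 0.08.

Request:
{"api": "arm_command", "payload": {"steps": [[[0.025, 0.075, 0], 0, 0], [[0.05, 0.15, 0], 0, 0], [[0.08, 0.2188, 0], 0, 0], [[0.08, 0.2425, 0], 0, 0], [[0.08, 0.2425, -0.075], 0, 0], [[0.08, 0.2425, -0.15], 0, 0], [[0.08, 0.2425, -0.1938], 0, 0], [[0.08, 0.2425, -0.2063], 0, 0], [[0.08, 0.2425, -0.2113], 0, 0], [[0.08, 0.2425, -0.2125], 0, 0]]}}

```text
time: 8.55
tcp_pos: [0.5149, 0.284, 0.0882]
orientation: [[0.892, 0.451, 0.003], [0.451, -0.892, 0.001], [0.003, 0.0, -1.0]]
wrist_force: [-0.7, -0.8, -3.1]
width: 0.0268
gripper_force: 30.0
```

To row units: -0.3 cm / 80 = -0.0038, -0.2 cm / 80 = -0.0025.

Request:
{"api": "arm_command", "payload": {"steps": [[[0, 0, -0.0013], 0, 0], [[0, 0, -0.0025], 0, 0], [[0, 0, -0.0038], 0, 0], [[0, 0, -0.0038], 0, 0]]}}

```text
time: 9.05
tcp_pos: [0.5145, 0.2842, 0.0869]
orientation: [[0.892, 0.452, 0.004], [0.452, -0.892, 0.002], [0.004, 0.0, -1.0]]
wrist_force: [-2.6, -1.8, 10.5]
width: 0.0269
gripper_force: 30.0
```

To row units: 14 cm / 80 = 0.175, 12 cm / 80 = 0.15.

Request:
{"api": "arm_command", "payload": {"steps": [[[0, 0, 0.0025], 0, 7], [[0, 0, 0.0025], 0, 7], [[0, 0, 0.0025], 0, 7], [[0, 0, 0.0025], 0, 7], [[0, 0, 0.075], 0, 7], [[0, 0, 0.15], 0, 7], [[0, 0, 0.175], 0, 7]]}}

```text
time: 9.93
tcp_pos: [0.5151, 0.2846, 0.2279]
orientation: [[0.892, 0.452, 0.007], [0.452, -0.892, 0.003], [0.007, -0.0, -1.0]]
wrist_force: [-0.7, -0.3, -0.0]
width: 0.0703
gripper_force: 0.0
```

To row units: -54.3 cm / 80 = -0.6788, -48 cm / 80 = -0.6, 0.35 rad / 3.1416 = 0.1114.

Request:
{"api": "arm_command", "payload": {"steps": [[[-0.0063, -0.075, 0.0375], 0, 9], [[-0.0125, -0.15, 0.0375], 0, 9], [[-0.0188, -0.225, 0.0375], 0, 9], [[-0.025, -0.3, 0.0375], 0, 9], [[-0.0313, -0.375, 0.0375], 0, 9], [[-0.0375, -0.45, 0.0375], 0.0318, 9], [[-0.0438, -0.525, 0.0375], 0.0637, 9], [[-0.05, -0.6, 0.0375], 0.0955, 9], [[-0.0538, -0.6788, 0.0375], 0.1114, 9], [[-0.0538, -0.6788, 0.0375], 0.1114, 9]]}}

```text
time: 11.18
tcp_pos: [0.47, -0.263, 0.2531]
orientation: [[0.687, 0.726, -0.0], [0.726, -0.687, -0.001], [-0.001, 0.0, -1.0]]
wrist_force: [-0.2, -0.8, 0.7]
width: 0.0898
gripper_force: 0.0
```

Request:
{"api": "arm_command", "payload": {"steps": [[[0, 0, 0], 0, 9], [[0, 0, 0], 0, 9], [[0, 0, 0], 0, 9]]}}

```text
time: 11.55
tcp_pos: [0.4708, -0.2579, 0.2538]
orientation: [[0.682, 0.732, 0.0], [0.732, -0.682, -0.0], [0.0, 0.0, -1.0]]
wrist_force: [0.1, -0.4, -0.4]
width: 0.0897
gripper_force: 0.0
```

Run:
```python
from h import *
im,m=snap('wrist','w5.png')
import pickle;pickle.dump(m,open('w5.pkl','wb'))
s=bot.get_state();print(s['tcp_pos'],np.abs(s['joint_vel']).max())
t,_=snap('top')
cv2.imwrite('pics/c5.png',np.vstack([cv2.resize(im[60:260,180:480],None,fx=2,fy=2,interpolation=2),cv2.resize(t[190:235,200:350],(600,180),interpolation=2)]))
```

```text
[ 0.47083477 -0.25810169  0.25385105] 0.004256834000404329
```

View pics/c5.png

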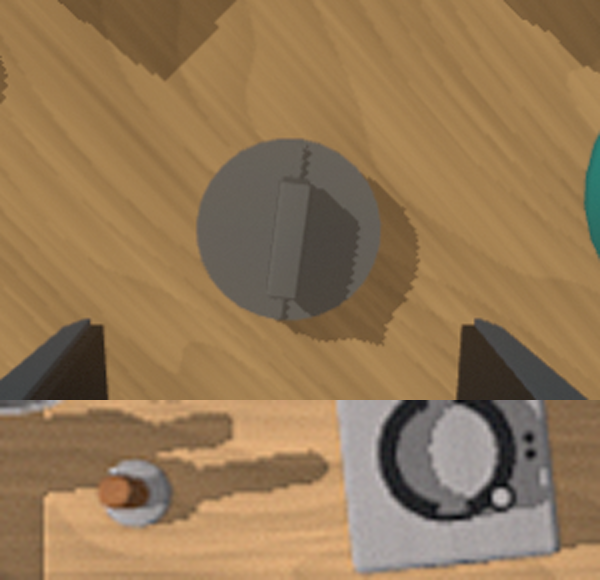

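Run:
```python
from h import *
import pickle
np.set_printoptions(precision=4,suppress=True)
m=pickle.load(open('w5.pkl','rb')); g=lambda x,y,z:atz(m,x/2+179.75,y/2+59.75,z)
a,b=g(295,179.5,.054),g(281,298.5,.054);d=a-b
print(a,b,(a+b)/2,np.hypot(d[0],d[1]),np.degrees(np.arctan2(d[1],d[0])))
for q in((197,230),(380,230),(289,139),(288,320)):print(g(*q,.026))
```

```text
[ 0.4977 -0.2396  0.054 ] [ 0.4512 -0.2793  0.054 ] [ 0.4745 -0.2594  0.054 ] 0.06112558753173927 40.543518496362644
[ 0.4388 -0.2262  0.026 ]
[ 0.5109 -0.2935  0.026 ]
[ 0.5078 -0.2247  0.026 ]
[ 0.44  -0.297  0.026]
```

To row units: -20.5 cm / 80 = -0.2563, -20.4 cm / 80 = -0.255, -0.11 rad / 3.1416 = -0.035.

Request:
{"api": "arm_command", "payload": {"steps": [[[0.005, -0.0025, -0.075], -0.035, 9], [[0.005, -0.0025, -0.15], -0.035, 9], [[0.005, -0.0025, -0.2188], -0.035, 9], [[0.005, -0.0025, -0.255], -0.035, 9], [[0.005, -0.0025, -0.2563], -0.035, 9], [[0.005, -0.0025, -0.2563], -0.035, 3], [[0.005, -0.0025, -0.2563], -0.035, 0], [[0.005, -0.0025, -0.2563], -0.035, 0], [[0.005, -0.0025, -0.2563], -0.035, 0], [[0.005, -0.0025, -0.2563], -0.035, 0]]}}

```text
time: 12.9
tcp_pos: [0.4746, -0.2613, 0.0488]
orientation: [[0.759, 0.651, 0.0], [0.651, -0.759, -0.0], [0.0, 0.0, -1.0]]
wrist_force: [-0.2, 0.6, 0.6]
width: 0.0428
gripper_force: 0.0
```

Request:
{"api": "arm_command", "payload": {"steps": [[[0, 0, 0], 0, 0], [[0, 0, 0], 0, 0], [[0, 0, 0], 0, 0], [[0, 0, 0], 0, 0], [[0, 0, 0], 0, 0]]}}

```text
time: 13.52
tcp_pos: [0.4743, -0.2611, 0.0486]
orientation: [[0.759, 0.651, -0.001], [0.651, -0.759, 0.0], [-0.0, -0.001, -1.0]]
wrist_force: [0.0, 1.0, 1.0]
width: 0.0157
gripper_force: 30.0
```

To row units: 29.6 cm / 80 = 0.37, 6.4 cm / 80 = 0.08, -0.63 rad / 3.1416 = -0.2005.

Request:
{"api": "arm_command", "payload": {"steps": [[[0, 0, 0.0625], 0, 0], [[0, 0, 0.125], 0, 0], [[0.0125, 0.05, 0.1875], -0.0318, 0], [[0.025, 0.125, 0.2], -0.0796, 0], [[0.0413, 0.2, 0.2], -0.1273, 0], [[0.0575, 0.275, 0.2], -0.1592, 0], [[0.075, 0.3438, 0.2], -0.191, 0], [[0.08, 0.37, 0.2], -0.2005, 0], [[0.08, 0.37, 0.2], -0.2005, 0], [[0.08, 0.37, 0.2], -0.2005, 0]]}}

```text
time: 14.78
tcp_pos: [0.5383, 0.0341, 0.2083]
orientation: [[0.997, 0.079, -0.001], [0.079, -0.997, -0.001], [-0.001, 0.001, -1.0]]
wrist_force: [0.2, -0.4, -1.6]
width: 0.0157
gripper_force: 30.0
```

To row units: -4.5 cm / 80 = -0.0563, -4 cm / 80 = -0.05.

Request:
{"api": "arm_command", "payload": {"steps": [[[0, 0, -0.025], 0, 0], [[0, 0, -0.05], 0, 0], [[0, 0, -0.0563], 0, 0], [[0, 0, -0.0563], 0, 0]]}}

```text
time: 15.28
tcp_pos: [0.5386, 0.034, 0.1638]
orientation: [[0.997, 0.078, -0.0], [0.078, -0.997, -0.0], [-0.0, 0.0, -1.0]]
wrist_force: [-0.3, -0.0, -2.4]
width: 0.0161
gripper_force: 30.0
```

Run:
```python
from h import *
im,m=snap('wrist','w6.png')
import pickle;pickle.dump(m,open('w6.pkl','wb'))
s=bot.get_state();print(s['tcp_pos'],s['orientation'],s['qpos'],np.abs(s['joint_vel']).max())
t,_=snap('side','s6.png')
cv2.imwrite('pics/c6.png',np.vstack([cv2.resize(im[100:270,140:500],None,fx=2,fy=2,interpolation=2),cv2.resize(t[150:220,270:400],(390*720//390,240),interpolation=2)]))
```

```text
[0.5390096  0.03416666 0.16426926] [[ 9.96961117e-01  7.78926493e-02  1.12547117e-03]
 [ 7.78928283e-02 -9.96961731e-01 -1.15988289e-04]
 [ 1.11301705e-03  2.03301946e-04 -9.99999360e-01]] [ 4.21046610e-02  3.18363546e-01  1.75015906e+00 -1.85915627e-04
  1.07195046e+00  1.53501809e+00] 0.011299726506425058
```

View pics/c6.png

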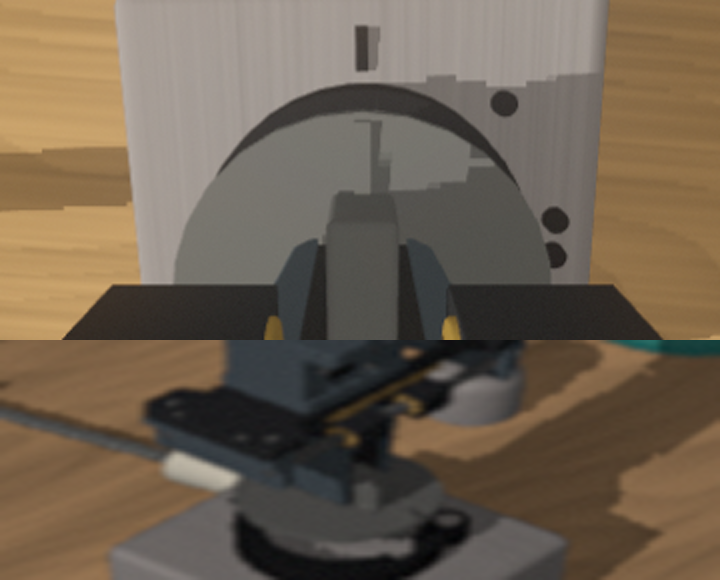

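Run:
```python
from h import *
import pickle
from scipy.optimize import least_squares
np.set_printoptions(precision=4,suppress=True)
m=pickle.load(open('w6.pkl','rb')); g=lambda x,y,z:atz(m,x/2+139.75,y/2+99.75,z)[:2]
im=cv2.imread('pics/w6.png')
gr=cv2.cvtColor(im,cv2.COLOR_BGR2GRAY).astype(float)
def arcs(xs,lo):  # per column: first strong bright->dark (collar outer), then dark->bright (disc)
    A=[];D=[]
    for x in xs:
        col=cv2.GaussianBlur(gr,(1,3),0)[136:185,x]; d=np.diff(col)
        i=np.argmin(d); j=i+1+np.argmax(d[i+1:i+22]); A.append((x,136.5+i));D.append((x,136.5+j))
    return A,D
A,D=arcs([x for x in range(270,375,6) if not 308<x<334],0)
def fit(P,z,r):
    B=np.array([atz(m,*p,z)[:2] for p in P]);f=least_squares(lambda c:np.hypot(*(B-c).T)-r,[.538,.034],loss='soft_l1',f_scale=5e-4);return f.x,(np.hypot(*(B-f.x).T)-r)*1e3
print('collar',*fit(A,.105,.052));print('disc top',*fit(D,.1415,.050))
hand=[(176,260),(200,200),(549,260),(250,145),(520,195)]
print('disc hand',*fit([(x/2+139.75,y/2+99.75) for x,y in hand],.1415,.05))
a,b=g(361.5,27,.087),g(361.5,70,.087);print('mark',a,b)
u,v=g(362,196,.1694),g(362,222,.1694);print('bar end top/',u,v, 'top corners',g(333,194,.1694),g(390,194,.1694))
for q,a in(((504,103),-45),((555,220),-83),((556,255),-97)):print('pip',g(*q,.087))
```

```text
collar [0.54   0.0332] [-0.6768 -0.287  -0.0016  0.0963 -0.0551  0.06    0.4378  0.7806  0.3015
  0.082   0.1275 -0.0831 -0.49   -1.0117]
disc top [0.5388 0.0339] [-0.151   0.1821 -0.1353 -0.2571  0.2864  0.0819  0.0537  0.076   0.1131
 -0.1434 -0.2074 -0.0765  0.2498 -0.0732]
disc hand [0.5378 0.034 ] [-0.5372 -0.2176 -0.1445  0.8225 -0.2046]
mark [0.6075 0.0394] [0.5944 0.0384]
bar end top/ [0.5747 0.0367] [0.569  0.0363] top corners [0.5747 0.0428] [0.5756 0.0309]
pip [ 0.5876 -0.0077]
pip [ 0.5503 -0.0296]
pip [ 0.5381 -0.0318]
```

To row units: -1.6 cm / 80 = -0.02, -1.3 cm / 80 = -0.0163.

Request:
{"api": "arm_command", "payload": {"steps": [[[0, 0, -0.0075], 0, 0], [[0, 0, -0.0125], 0, 0], [[0, 0, -0.0163], 0, 0], [[0, 0, -0.02], 0, 0], [[0, 0, -0.02], 0, 0]]}}

```text
time: 16.0
tcp_pos: [0.5384, 0.0348, 0.1474]
orientation: [[0.997, 0.079, -0.001], [0.079, -0.997, -0.0], [-0.001, 0.0, -1.0]]
wrist_force: [-0.1, -0.3, -1.4]
width: 0.0156
gripper_force: 30.0
```

To row units: -1.2 cm / 80 = -0.015, -1.1 cm / 80 = -0.0138.

Request:
{"api": "arm_command", "payload": {"steps": [[[0, 0, -0.005], 0, 0], [[0, 0, -0.01], 0, 0], [[0, 0, -0.0138], 0, 0], [[0, 0, -0.015], 0, 0], [[0, 0, -0.015], 0, 0]]}}

```text
time: 16.62
tcp_pos: [0.5387, 0.0347, 0.1357]
orientation: [[0.997, 0.079, 0.0], [0.079, -0.997, -0.0], [0.0, 0.0, -1.0]]
wrist_force: [1.0, -0.5, -1.6]
width: 0.0157
gripper_force: 30.0
```

To row units: -0.78 rad / 3.1416 = -0.2483.

Request:
{"api": "arm_command", "payload": {"steps": [[[0, 0, 0], -0.0318, 0], [[0, 0, 0], -0.0637, 0], [[0, 0, 0], -0.0955, 0], [[0, 0, 0], -0.1273, 0], [[0, 0, 0], -0.1592, 0], [[0, 0, 0], -0.191, 0], [[0, 0, 0], -0.2228, 0], [[0, 0, 0], -0.2483, 0], [[0, 0, 0], -0.2483, 0], [[0, 0, 0], -0.2483, 0]]}}

```text
time: 17.88
tcp_pos: [0.5382, 0.0329, 0.1358]
orientation: [[0.765, -0.644, -0.001], [-0.644, -0.765, -0.004], [0.002, 0.003, -1.0]]
wrist_force: [-1.7, -4.8, -1.2]
width: 0.0161
gripper_force: 30.0
```

Run:
```python
from h import *
im,m=snap('wrist','w7.png')
import pickle;pickle.dump(m,open('w7.pkl','wb'))
s=bot.get_state();print(s['tcp_pos'],s['torque'],s['wrist_force'],s['qpos'])
t,_=snap('side','s7.png');p,_=snap('top','t7.png')
cv2.imwrite('pics/c7.png',np.vstack([cv2.resize(im[40:270,120:520],(720,414),interpolation=2),cv2.resize(p[170:260,180:360],(360,180),interpolation=2)[:,:].repeat(1,1) if 0 else np.hstack([cv2.resize(p[170:260,180:360],(360,180)),cv2.resize(t[150:230,240:400],(360,180))])]))
```

```text
[0.53823878 0.03293839 0.13580587] [-1.08080564  0.30787633  0.19910423] [-1.28240981 -5.82337452 -0.89976389] [ 0.04206655  0.34586362  1.78945452 -0.00457675  1.00721263  2.31486058]
```

View pics/c7.png

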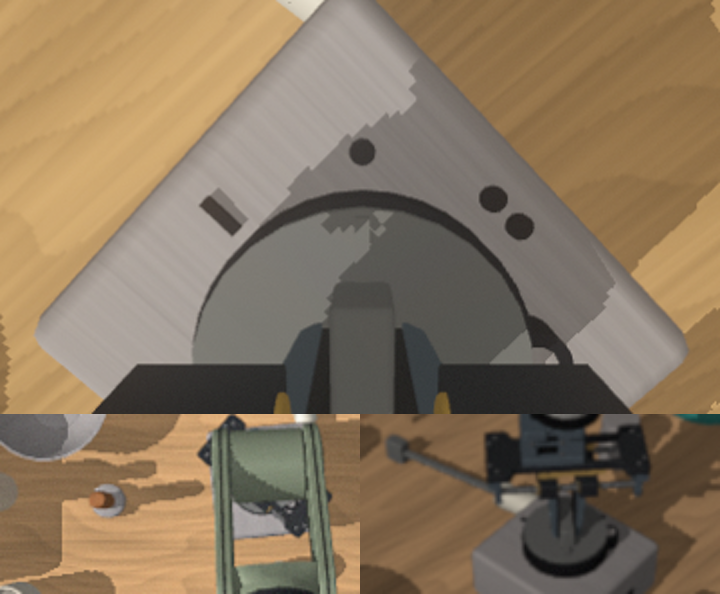

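The bar points straight at the single pip (362,152), the disc is seated on the collar, the spring torque reads 0.2 N m and the pounder is standing. I'm handing the job in.

```bash
python3 -c "
from rig import job
print(job.finish_job())"
```

```text
the job is handed in; nothing more can be done
None
```

I handed the job in at about 18 s of the 61 s allowed: the pin is flush with the collar, the pounder stands back on the counter, and the gripper is still holding the lid fully down at the single pip (about 45°); no verdict was returned.

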